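# Line up the carving blanks on the sloping rack

## Robot

A 7-joint arm with a two-finger parallel gripper is mounted at the origin on a cart in front of the work surface, level with it; the furniture and walls round the work are solid. World frame = base frame: x ahead of the robot, y to its left, z up, the work surface at z = 0. Lengths are in m, angles in rad, forces in N, time in s.
With the tool pointing down it reaches from about 0.4 to 0.85 m from the base axis. Payload 4.5 kg.
Tool frame: the origin (TCP) lies midway between the tips of the shut fingers; the grasp point (between the pads) lies 19 mm behind it; z points along the fingers, y is the direction in which the jaws open and shut (so a half turn about z gives the same grasp; the last joint's range is limited). The gripper opens to 88 mm and grips with 3 to 60 N. Pads are 18 mm wide; open, the fingers measure 123 mm over their backs; the gripper's body (75 mm by 187 mm) begins 45 mm behind the grasp point.
Start: joints at [1.319, 0.689, -0.195, 1.565, 0.157, 0.902, -0.215], TCP at [0.176, -0.6, 0.239] pointing down, gripper open.
Joint ranges: [-3.01, 3.01], [-0.46, 2.08], [-1.47, 1.51], [0.13, 2.56], [-1, 4.14], [0.04, 2.09], [-2.66, 2.66]. Speed limits (rad/s): [2.57, 2.57, 3.14, 3.14, 3.14, 3.14, 3.14].

## Interface

Orientations are given as a unit quaternion [x, y, z, w].
In Python, from plant import r, viewer gives the robot as it stands.
- The arm moves only by the tool play_rows, never from a script. Its argument "commands" is a list of rows, each an object with "delta_rot": the turn, a rotation vector about the tool's x, y, z normalised to -1 to 1, where 1 is pi rad, a list of three; "travel": the shift along the tool's x, y, z normalised to -1 to 1, where 1 is 15 cm, a list of three; "gripper": the opening, from -1 (shut) to 1 (fully open). In form: [{"delta_rot": [wx, wy, wz], "travel": [x, y, z], "gripper": gripper}, ...]. A call has 1 to 12 rows; each row is the pose to reach, as a shift and turn from the pose commanded when the call began, along the tool's axes at that moment, turning the shorter way round; what a row does not reach only later rows make up. A row lasts 1/8 s, in which the tool goes at most 62.5 mm and 10.7 degrees, less where a joint would pass 70% of its speed; a pose out of reach is approached as far as the arm can. A call with a number of a shift or a turn outside -1 to 1 is refused whole. A call with a gripper value outside its range is refused whole. The fingers move at their own pace and stop on an object; "force" is the grip in N (left out, the last holds). Time passes only in rows, so rows that repeat a pose let the fingers close. It gives the time, the measured TCP pose, the force and the opening at its end, in the units of the state.
- r.get_state(): the state, without advancing time (a new reading comes with each control period).
- viewer.snapshot(name): name is "scene" or "top" or "wrist"; returns a dict with "color" (384x512x3 uint8, red, green, blue), "z_map" (384x512 float32, m along the optical axis (not along the pixel's ray), 0 where there is no reading), "fx", "fy", "cx", "cy" (pixels), "distortion" ([k1, k2, p1, p2, k3] as OpenCV has them; the pictures are not rectified), "origin" and "attitude" of the camera in the world. Camera axes: x right, y up, looking along -z (the intrinsics and any distortion apply to the point x, -y, -z); pixel columns grow to the right and rows downward; lengths in m; the calibration is good to about 2 mm. A picture is of the moment at which its call begins.
- r.finish_job(): hands the job in, once; it reports no verdict.
Trained networks look in the newest picture that a camera, given by its name, has taken for a name from the list of things; names that differ only in an ending like _2 or _b are one class to them, and where a whole thing is asked for, a point or a joint stands for the part that bears it (a point fixed in the world has none). Each returns a list of dicts, best first, with "conf" (0 to 1); they miss things now and then, are a little off and sometimes report something else, mostly with a low value. They report only what shows in the picture. A call takes as long as a camera call.
- viewer.outline_of(camera, label): "pixels" (384x512 bool, what is visible of it) and "at" ([column, row] in pixels, amid what is visible of it).
- viewer.pinpoint(camera, label): "at" ([column, row] in pixels: a listed point, or the origin of a listed thing).
The state is a dict: "clock": time; "q": joint angles; "qd": joint speeds; "joint_torque": joint torques, N m; "tool_pos": TCP position; "eef_rot": TCP orientation; "contact_force": force on the tool from outside, world axes, zero at the start; "moment": the same for the moment, N m; "opening": opening from 0.0 (shut) to 1.0 (fully open).
Only numpy, scipy, OpenCV 4.12 (cv2) and the standard library are available. Lean on these libraries where they do the work, as an engineer would, in place of code of your own. Each camera call takes 0.05 s, during which the arm holds its last target. There are 200 camera calls.

## Task

Line up the three loose wooden blanks lying at the front of the bench in one neat row on the sloping shelf of the small rack, end to end along its front lip in order of length: the longest against the left end cheek, the shortest last on the right. Each must lie flat on the slope on its broad face, long side along the lip and down against it, with no gap in the row (or at the left cheek) over 12 mm. Set them down gently, do not drop them, and do not disturb the tin, the eraser or the carvings.

Things in the scene. Friction and masses are not known exactly. Their poses are not given: they have to be found in the camera images.
- ledge: sloping shelf of a small fixed wooden rack, rising 25 degrees away from the robot. Origin: on its surface, at the inner corner of front lip and left cheek, 60 mm above the bench. x: up the slope from the lip; y: left along the lip (shelf spans y 0 to -265 mm, x 0 to 110 mm); z: out of the surface. Lip 10 mm thick, 6 mm high; end cheeks 12 mm thick, 20 mm high, measured from the surface
- long_blank: the longest of the three blanks: plain light wooden block, 40 x 85 x 22 mm (22 mm thick), lying flat on the bench at the start. Origin: centre of its underside; x along its 40 mm side, y along its 85 mm side, z up through its thickness.
- middle_blank: the blank of middle length, the thinnest: plain light wooden block, 50 x 70 x 18 mm (18 mm thick), lying flat on the bench at the start. Origin: centre of its underside; x along its 50 mm side, y along its 70 mm side, z up through its thickness.
- short_blank: the shortest and thickest blank: plain light wooden block, 35 x 60 x 30 mm (30 mm thick), lying flat on the bench at the start. Origin: centre of its underside; x along its 35 mm side, y along its 60 mm side, z up through its thickness.
- wax_tin: bystander: round flat tin, 68 mm across, 30 mm high, on the bench among the blanks; origin at the centre of its underside
- eraser: bystander: small rubber block, 19 x 42 x 12 mm, on the bench among the blanks; origin at the centre of its underside
- carved_owl: bystander: upright wooden carving of an owl, 44 x 54 x 83 mm high, left of the rack; origin at the centre of its underside
- carved_hare: bystander: wooden carving of a sitting hare, 36 x 81 x 74 mm high, at the right edge of the bench; origin at the centre of its underside

How it is judged:
By the outcome, as a careful person would: the job done as asked, in the order asked, and still so for the second after the job is handed in, with the robot touching nothing.
It also fails if it takes over 69 s, if anything falls off the work surface, if the arm or the gripper's body presses on something with over 40 N, if the wrist force passes 120 N, or if a joint passes its speed limit or range.

## Working session

There is one attempt and no reset: what is moved stays moved. The work goes in short steps, Python scripts to look and compute and a tool call to move; the robot and the scene stay as the last step left them, time stands still between calls to the robot, and variables do not carry over. Pictures are saved under pics/ and viewed, about 8 in all and at most 12, crops included, and the job is handed in when it is done.

Besides the shell and the picture viewer there is one more tool, called in YAML: its name, and indented under it one key for each argument. play_rows: Moves the arm, as the interface text tells. Its arguments: {"type":"object","properties":{"commands":{"type":"array","items":{"type":"object","properties":{"delta_rot":{"type":"array","items":{"type":"number","minimum":-1,"maximum":1}},"travel":{"type":"array","items":{"type":"number","minimum":-1,"maximum":1}},"gripper":{"type":"number"}}}},"force":{"type":"number"}},"required":["commands"]}

```bash
ls; mkdir -p pics; cat > h.py <<'E'
import numpy as np, cv2
from scipy.spatial.transform import Rotation as R
from plant import r, viewer
def att(s):
    a=np.array(s["attitude"],float)
    return a if a.shape==(3,3) else R.from_quat(a).as_matrix()
def cloud(s):
    """world points per pixel (384,512,3), nan w/o reading"""
    h,w=s["z_map"].shape
    K=np.array([[s["fx"],0,s["cx"]],[0,s["fy"],s["cy"]],[0,0,1.]])
    uv=np.stack(np.meshgrid(np.arange(w),np.arange(h)),-1).reshape(-1,1,2).astype(np.float64)
    n=cv2.undistortPoints(uv,K,np.array(s["distortion"],float)).reshape(h,w,2)
    z=np.where(s["z_map"]>0,s["z_map"],np.nan)
    P=np.stack([n[...,0]*z,-n[...,1]*z,-z],-1)
    return P@att(s).T+np.array(s["origin"])
def project(s,X):
    K=np.array([[s["fx"],0,s["cx"]],[0,s["fy"],s["cy"]],[0,0,1.]])
    c=(np.atleast_2d(X)-s["origin"])@att(s)
    c=c*[1,-1,-1]
    return cv2.projectPoints(c.reshape(-1,1,3),np.zeros(3),np.zeros(3),K,np.array(s["distortion"],float))[0].reshape(-1,2)
def save(n,img): cv2.imwrite(f"pics/{n}.png",img[...,::-1])
E
python3 - <<'E'
from h import *
st=r.get_state(); print({k:np.round(v,3).tolist() for k,v in st.items()})
L=["long_blank","middle_blank","short_blank","wax_tin","eraser","carved_owl","carved_hare","ledge"]
ims=[]
for c in ["scene","top"]:
    s=viewer.snapshot(c); P=cloud(s); im=s["color"].copy()
    print(c,s["fx"],s["distortion"],np.round(s["origin"],3),np.round(s["attitude"],3).tolist())
    for l in L:
        for o in viewer.outline_of(c,l)[:2]:
            m=o["pixels"]; p=P[m]; p=p[~np.isnan(p[:,0])]
            print(l,round(o["conf"],2),np.round(o["at"]),m.sum(),"med",np.round(np.median(p,0),3),"zmax",np.round(np.percentile(p[:,2],95),3))
            cs,_=cv2.findContours(m.astype(np.uint8),0,2); cv2.drawContours(im,cs,-1,(255,0,0),1)
            cv2.putText(im,l[:6]+f"{o['conf']:.1f}",tuple(int(v) for v in o["at"]),0,.35,(255,0,255),1)
    ims.append(im)
save("a",ims[0]); save("b",ims[1])
E
```

```text
pics
{'clock': 0.0, 'q': [1.319, 0.69, -0.194, 1.566, 0.157, 0.903, -0.215], 'qd': [0.0, 0.0, 0.001, -0.001, 0.001, 0.001, -0.0], 'joint_torque': [0.001, -52.756, -1.267, -15.343, -0.053, 0.007, 0.0], 'tool_pos': [0.176, -0.599, 0.238], 'eef_rot': [0.99, 0.142, -0.0, -0.001], 'contact_force': [0.64, -0.614, 0.117], 'moment': [0.014, 0.012, -0.05], 'opening': 0.998}
scene 354.3859293728812 [-0.0853053  0.         0.         0.         0.       ] [0.013 0.434 0.79 ] [-0.155, 0.328, 0.848, -0.387]
long_blank 0.97 [267. 218.] 493 med [0.454 0.012 0.022] zmax 0.025
middle_blank 0.54 [329. 175.] 319 med [ 0.469 -0.25   0.018] zmax 0.021
wax_tin 0.88 [234. 242.] 565 med [0.448 0.135 0.03 ] zmax 0.032
eraser 0.48 [306. 195.] 59 med [ 0.452 -0.123  0.012] zmax 0.015
carved_owl 0.64 [110. 236.] 616 med [0.647 0.378 0.061] zmax 0.082
carved_hare 0.54 [367. 155.] 317 med [ 0.424 -0.4    0.037] zmax 0.072
ledge 0.67 [226. 167.] 3594 med [0.646 0.01  0.083] zmax 0.107
top 355.33917518366485 [-0.06939834  0.          0.          0.          0.        ] [ 0.263 -0.008  1.333] [0.076, -0.074, -0.69, 0.716]
long_blank 0.81 [250. 209.] 259 med [0.454 0.003 0.022] zmax 0.026
long_blank 0.2 [217. 209.] 280 med [0.45  0.128 0.029] zmax 0.034
middle_blank 0.64 [320. 208.] 219 med [ 0.47  -0.258  0.018] zmax 0.023
short_blank 0.62 [178. 202.] 178 med [0.479 0.261 0.03 ] zmax 0.033
wax_tin 0.69 [216. 210.] 260 med [0.45  0.127 0.029] zmax 0.034
eraser 0.52 [287. 214.] 57 med [ 0.451 -0.128  0.012] zmax 0.016
carved_owl 0.62 [155. 153.] 208 med [0.651 0.369 0.073] zmax 0.083
carved_hare 0.53 [362. 223.] 172 med [ 0.42  -0.406  0.045] zmax 0.074
ledge 0.56 [256. 155.] 2604 med [ 0.647 -0.006  0.083] zmax 0.106
ledge 0.56 [318. 209.] 253 med [ 0.468 -0.256  0.017] zmax 0.022
```

View pics/a.png

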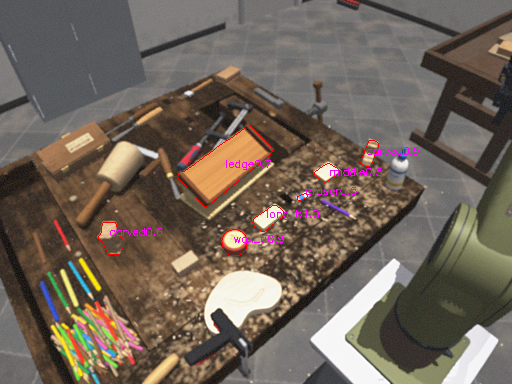

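View pics/b.png

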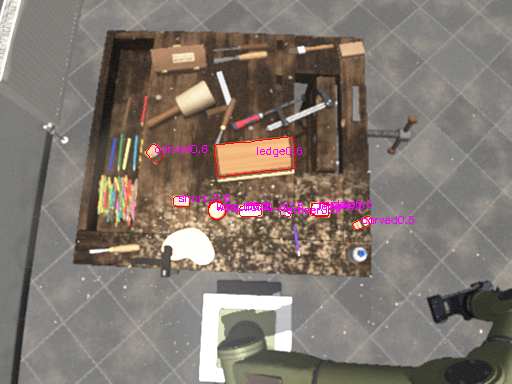

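```bash
cat >> h.py <<'E'
import json, os, math
def pose0():
    if os.path.exists("cmd.json"):
        d=json.load(open("cmd.json")); return np.array(d[0]),R.from_quat(d[1])
    st=r.get_state(); return np.array(st["tool_pos"]),R.from_quat(st["eef_rot"])
def yaw_down(deg,tilt=0):
    """tool x = world y turned by deg-90; tilt = lean towards robot about tool x (slope)"""
    a=math.radians(deg); x=np.array([math.cos(a),math.sin(a),0]); z=np.array([0,0,-1.]); y=np.cross(z,x)
    M=R.from_matrix(np.stack([x,y,z],1)); return M*R.from_rotvec([math.radians(tilt),0,0])
def plan(wps,lim=0.14):
    """wps: (pos,rot,gripper,extra_rows). prints calls; stores the final commanded pose"""
    p,q=pose0()
    for pos,rot,g,ex in wps:
        pos=np.array(pos,float)
        n=1
        while np.abs(q.inv().apply(pos-p)).max()/n>lim: n+=1
        rr=(q.inv()*rot).as_rotvec()
        p0,q0=p,q
        for i in range(1,n+1):
            tp=p0+(pos-p0)*i/n; tq=q0*R.from_rotvec(rr*i/n)
            t=np.round(q.inv().apply(tp-p)/0.15,3); w=np.round((q.inv()*tq).as_rotvec()/np.pi,3)
            rows=max(math.ceil(np.linalg.norm(t)*.15/.0625-.02),math.ceil(np.linalg.norm(w)*180/10.7-.02))
            rows+=ex if i==n else 0
            print(f'rows={rows} travel={t.tolist()} rot={w.tolist()} grip={g}')
            p=p+q.apply(t*.15); q=q*R.from_rotvec(w*np.pi)
    json.dump([p.tolist(),q.as_quat().tolist()],open("cmd.json","w")); print("end",np.round(p,4),np.round(q.as_quat(),3))
E
python3 - <<'E'
from h import *
plan([([.46,-.13,.33],yaw_down(90),1,0)])
E
```

```text
rows=3 travel=[0.899, -0.824, -0.203] rot=[0.0, 0.0, -0.136] grip=1
rows=3 travel=[1.16, -0.376, -0.203] rot=[0.0, 0.0, -0.137] grip=1
rows=3 travel=[1.211, 0.141, -0.202] rot=[0.0, 0.0, -0.136] grip=1
end [ 0.46   -0.13    0.3299] [ 0.707  0.707 -0.     0.   ]
```

```bash
rm cmd.json; sed -i 's/while np.abs(q.inv().apply(pos-p)).max()\/n>lim/while np.linalg.norm(pos-p)\/n>lim/; s/lim=0.14/lim=0.149/' h.py
python3 - <<'E'
from h import *
plan([([.46,-.13,.33],yaw_down(90),1,0)])
E
```

```text
rows=3 travel=[0.674, -0.618, -0.152] rot=[0.0, 0.0, -0.102] grip=1
rows=3 travel=[0.835, -0.373, -0.152] rot=[0.0, 0.0, -0.103] grip=1
rows=3 travel=[0.91, -0.089, -0.152] rot=[0.0, 0.0, -0.102] grip=1
rows=3 travel=[0.892, 0.202, -0.152] rot=[0.0, 0.0, -0.102] grip=1
end [ 0.46   -0.13    0.3299] [ 0.707  0.707 -0.     0.   ]
```

play_rows:
  commands:
    - {"travel": [0.674, -0.618, -0.152], "delta_rot": [0, 0, -0.102], "gripper": 1}
    - {"travel": [0.674, -0.618, -0.152], "delta_rot": [0, 0, -0.102], "gripper": 1}
    - {"travel": [0.674, -0.618, -0.152], "delta_rot": [0, 0, -0.102], "gripper": 1}

```text
clock: 1.27
tool_pos: [0.2503, -0.4787, 0.2625]
eef_rot: [0.953, 0.302, 0.001, -0.0]
contact_force: [-0.8, -0.3, -0.8]
opening: 1.004
```

play_rows:
  commands:
    - {"travel": [0.835, -0.373, -0.152], "delta_rot": [0, 0, -0.103], "gripper": 1}
    - {"travel": [0.835, -0.373, -0.152], "delta_rot": [0, 0, -0.103], "gripper": 1}
    - {"travel": [0.835, -0.373, -0.152], "delta_rot": [0, 0, -0.103], "gripper": 1}

```text
clock: 1.65
tool_pos: [0.3205, -0.3624, 0.2852]
eef_rot: [0.893, 0.451, 0.001, 0.001]
contact_force: [0.4, -0.5, -0.1]
opening: 1.001
```

play_rows:
  commands:
    - {"travel": [0.91, -0.089, -0.152], "delta_rot": [0, 0, -0.102], "gripper": 1}
    - {"travel": [0.91, -0.089, -0.152], "delta_rot": [0, 0, -0.102], "gripper": 1}
    - {"travel": [0.91, -0.089, -0.152], "delta_rot": [0, 0, -0.102], "gripper": 1}

```text
clock: 2.02
tool_pos: [0.3913, -0.2456, 0.3079]
eef_rot: [0.81, 0.586, 0.001, 0.001]
contact_force: [0.1, -0.9, -0.2]
opening: 0.998
```

play_rows:
  commands:
    - {"travel": [0.892, 0.202, -0.152], "delta_rot": [0, 0, -0.102], "gripper": 1}
    - {"travel": [0.892, 0.202, -0.152], "delta_rot": [0, 0, -0.102], "gripper": 1}
    - {"travel": [0.892, 0.202, -0.152], "delta_rot": [0, 0, -0.102], "gripper": 1}
    - {"travel": [0.892, 0.202, -0.152], "delta_rot": [0, 0, -0.102], "gripper": 1}

```text
clock: 2.52
tool_pos: [0.4599, -0.1316, 0.3295]
eef_rot: [0.708, 0.706, -0.001, 0.0]
contact_force: [0.6, 0.1, -0.2]
opening: 1.0
```

Tracks well. Now the wrist view.

```bash
cat > look.py <<'E'
from h import *
def rect(P,zr):
    m=(P[:,2]>zr[0])&(P[:,2]<zr[1]); q=P[m]
    c,s,a=cv2.minAreaRect((q[:,:2]*1000).astype(np.float32))
    return np.round(c,1),np.round(s,1),round(a,1),round(float(np.median(q[:,2])),4),m.sum()
def look(c,labels,name=None):
    s=viewer.snapshot(c); P=cloud(s); im=s["color"].copy()
    print(c,"origin",np.round(s["origin"],3))
    for l in labels:
        for o in viewer.outline_of(c,l)[:2]:
            m=o["pixels"]; m=cv2.erode(m.astype(np.uint8),np.ones((3,3)))>0
            p=P[m]; p=p[~np.isnan(p[:,0])]
            if len(p)<20: continue
            zt=np.percentile(p[:,2],90)
            print(l,round(o["conf"],2),np.round(o["at"]),"med",np.round(np.median(p,0),4),"rect",*rect(p,(zt-.006,zt+.006)))
            cs,_=cv2.findContours(o["pixels"].astype(np.uint8),0,2); cv2.drawContours(im,cs,-1,(255,0,0),1)
            cv2.putText(im,l[:6]+f"{o['conf']:.1f}",tuple(int(v) for v in o["at"]),0,.4,(255,0,255),1)
    if name: save(name,im)
    return s,P
E
python3 - <<'E'
from look import *
L=["long_blank","middle_blank","short_blank","eraser","ledge","wax_tin"]
s,P=look("wrist",L,"c")
print(np.round(R.from_quat(s["attitude"]).as_matrix(),3) if len(np.shape(s["attitude"]))==1 else s["attitude"], s["fx"])
np.savez("w1.npz",P=P,c=s["color"])
E
```

```text
wrist origin [ 0.461 -0.063  0.476]
long_blank 0.7 [249.  44.] med [0.4574 0.0042 0.0221] rect [457.1   3.2] [38.9 83.7] 4.0 0.0221 2127
middle_blank 0.92 [259. 230.] med [ 0.4721 -0.2536  0.0182] rect [ 472.6 -255.9] [68.5 45.9] 89.4 0.0183 1362
eraser 0.86 [246. 147.] med [ 0.4536 -0.1269  0.0124] rect [ 453.6 -127.6] [39.1 15.3] 81.2 0.0124 299
ledge 0.81 [428.  85.] med [ 0.6584 -0.0475  0.0839] rect [694.9 -60.8] [178.   67.1] 83.4 0.1018 4325
[[ 1.     0.004  0.001]
 [-0.004  0.964  0.267]
 [-0.    -0.267  0.964]] 331.60254517955565
```

View pics/c.png

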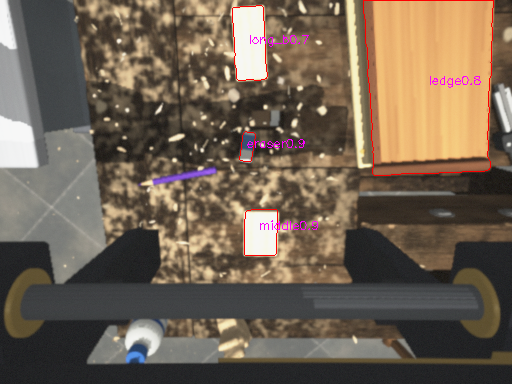

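```bash
python3 - <<'E'
from h import *
plan([([.51,.145,.33],yaw_down(90),1,1)])
E
```

```text
rows=3 travel=[0.917, 0.167, -0.0] rot=[0.0, 0.0, -0.0] grip=1
rows=4 travel=[0.916, 0.166, -0.001] rot=[0.0, 0.0, -0.0] grip=1
end [0.5099 0.1449 0.3301] [ 0.707  0.707 -0.     0.   ]
```

play_rows:
  commands:
    - {"travel": [0.917, 0.167, 0], "delta_rot": [0, 0, 0], "gripper": 1}
    - {"travel": [0.917, 0.167, 0], "delta_rot": [0, 0, 0], "gripper": 1}
    - {"travel": [0.917, 0.167, 0], "delta_rot": [0, 0, 0], "gripper": 1}

```text
clock: 3.25
tool_pos: [0.4853, 0.0119, 0.3304]
eef_rot: [0.705, 0.709, 0.001, -0.0]
contact_force: [0.2, -0.6, 0.6]
opening: 0.999
```

play_rows:
  commands:
    - {"travel": [0.916, 0.166, -0.001], "delta_rot": [0, 0, 0], "gripper": 1}
    - {"travel": [0.916, 0.166, -0.001], "delta_rot": [0, 0, 0], "gripper": 1}
    - {"travel": [0.916, 0.166, -0.001], "delta_rot": [0, 0, 0], "gripper": 1}
    - {"travel": [0.916, 0.166, -0.001], "delta_rot": [0, 0, 0], "gripper": 1}

```text
clock: 3.75
tool_pos: [0.5099, 0.1443, 0.3297]
eef_rot: [0.707, 0.707, -0.001, 0.0]
contact_force: [-0.1, 0.3, -0.0]
opening: 1.0
```

```bash
python3 - <<'E'
from look import *
print(np.round(r.get_state()["tool_pos"],4))
L=["long_blank","short_blank","wax_tin","ledge","carved_owl"]
s,P=look("wrist",L,"d")
np.savez("w2.npz",P=P,c=s["color"])
# rack fit
m=viewer.outline_of("wrist","ledge")[0]["pixels"]
for f in ["w1","w2"]:
    if f=="w1":
        P=np.load("w1.npz")["P"]; X=P.reshape(-1,3); X=X[(X[:,0]>.6)&(X[:,0]<.69)&(X[:,1]>-.11)&(X[:,1]<.04)&(X[:,2]>.05)]
    else:
        P=np.load("w2.npz")["P"]; X=P.reshape(-1,3); X=X[(X[:,0]>.6)&(X[:,0]<.69)&(X[:,1]>-.03)&(X[:,1]<.11)&(X[:,2]>.05)]
    for _ in range(4):
        c=X.mean(0); n=np.linalg.svd(X-c,full_matrices=False)[2][2]; n*=np.sign(n[2]); d=(X-c)@n; X=X[abs(d)<max(2*d.std(),.0008)]
    up=np.array([0,0,1])-n*n[2]; up/=np.linalg.norm(up); left=np.cross(n,up)
    print(f,"n",np.round(n,4),"slope",np.degrees(np.arccos(n[2])),"yaw",np.degrees(np.arctan2(up[1],up[0])),"c",np.round(c,4),len(X))
    A=P.reshape(-1,3); h=(A-c)@n; u=(A-c)@up; l=(A-c)@left
    # lip: points 4..8mm above surface; near lower edge
    k=(h>.003)&(h<.009)&(u<-.03)&(abs(l)<.06); print("lip h",np.percentile(h[k],[5,50,95]).round(4),"u",np.percentile(u[k],[2,10,50,90,98]).round(4),k.sum())
    k=(h>.013)&(h<.026)&(abs(l)>.03)&(abs(u)<.06)&(abs(l)<.16); print("cheek h",np.percentile(h[k],[5,50,95]).round(4),"l",np.percentile(l[k],[2,10,50,90,98]).round(4),k.sum())
    # lip inner edge vs l, cheek inner edge vs u
    K=(h>.003)&(h<.009)&(u<-.03)
    pts=[(l[K&(abs(l-a)<.005)],u[K&(abs(l-a)<.005)]) for a in np.arange(-.06,.07,.02)]
    print("lip inner by l",[(round(float(a.mean()),3),round(float(np.percentile(b,95)),4),round(float(np.percentile(b,5)),4)) for a,b in pts if len(b)>10])
    print("up",up.round(4),"left",left.round(4))
E
```

```text
[0.5099 0.1443 0.3297]
wrist origin [0.51  0.213 0.476]
long_blank 0.93 [217. 244.] med [0.4581 0.0079 0.0221] rect [458.1   3.4] [39.5 85.1] 4.2 0.0222 1372
long_blank 0.27 [218. 322.] med [ 0.4523 -0.1379  0.012 ] rect [ 452.2 -139.1] [12.4 13.2] 88.7 0.012 51
wax_tin 0.97 [211. 161.] med [0.4545 0.1311 0.03  ] rect [453.9 130.6] [63.4 61.8] 70.3 0.03 1681
ledge 0.6 [347. 220.] med [0.6354 0.0674 0.081 ] rect [688.2  15.7] [ 68.5 276.2] 19.4 0.1021 2056
w1 n [-0.4184 -0.0655  0.9059] slope 25.055196352314535 yaw 8.894121931041413 c [ 0.6498 -0.0303  0.0803] 11438
lip h [0.0036 0.0059 0.0081] u [-0.594  -0.208  -0.0546 -0.0485 -0.0475] 1500
cheek h [0.0157 0.0197 0.0213] l [-0.1178 -0.1165 -0.111  -0.1066 -0.1056] 1301
lip inner by l [(-0.06, -0.0478, -0.2087), (-0.04, -0.0472, -0.0561), (-0.019, -0.0481, -0.208), (0.0, -0.0481, -0.2098), (0.019, -0.0481, -0.5947), (0.04, -0.0481, -0.5921), (0.06, -0.0481, -0.5885)]
up [0.895  0.1401 0.4235] left [-0.1546  0.988   0.    ]
w2 n [-0.4127 -0.066   0.9085] slope 24.707118579351548 yaw 9.090614600366795 c [0.6387 0.0604 0.082 ] 4584
lip h [0.0036 0.0057 0.0082] u [-0.5915 -0.5757 -0.059  -0.0522 -0.0513] 1058
cheek h [0.0155 0.0195 0.021 ] l [0.068  0.0693 0.0745 0.079  0.0795] 1138
lip inner by l [(-0.06, -0.0518, -0.5969), (-0.04, -0.0516, -0.5924), (-0.02, -0.0515, -0.5889), (0.0, -0.0513, -0.5851), (0.02, -0.0516, -0.5808), (0.04, -0.0519, -0.5776), (0.059, -0.0514, -0.5746)]
up [0.897  0.1435 0.418 ] left [-0.158   0.9874  0.    ]
```

View pics/d.png

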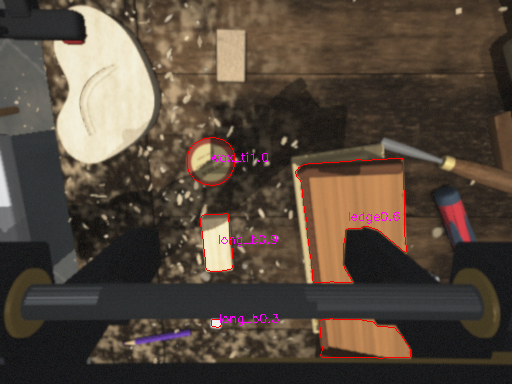

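```bash
cat >> h.py <<'E'
LEDGE=yaw_down(98.95,-25)
O=np.array([.5819,.1202,.0602])
def L(x,y,z):  # ledge mm -> world m (tool y = up the slope, tool x = left, tool z = -normal)
    return O+LEDGE.apply(np.array([y,x,-z])/1000)
def sync():
    st=r.get_state(); p,q=pose0()
    print("meas-cmd mm",np.round((st["tool_pos"]-p)*1000,1),"deg",np.round(np.degrees((R.from_quat(st["eef_rot"]).inv()*q).magnitude()),2),"F",np.round(st["contact_force"],1),"open",round(st["opening"]*88,1),"t",round(st["clock"],2))
def inledge():
    st=r.get_state(); v=LEDGE.inv().apply(st["tool_pos"]-O)*1000; print("ledge TCP x,y,z",np.round([v[1],v[0],-v[2]],1))
E
python3 - <<'E'
from look import *
P=np.load("w2.npz")["P"]; sub=P[15:100,200:265].reshape(-1,3); print("short",*rect(sub,(.024,.036)))
print("ledge axes",LEDGE.as_matrix().round(3).tolist())
sync()
b=yaw_down(94.1); x,y=.4577,.0033
plan([([x,y,.12],b,1,1),([x,y,.009],b,1,1)])
print("grip 4 rows, then"); plan([([x,y,.13],b,-1,0)])
print("to ledge"); plan([(L(40,-46,70),LEDGE,-1,1),(L(23,-46,13),LEDGE,-1,1)])
E
```

```text
short [483.9 264.7] [59.4 34.3] 88.6 0.0301 1423
ledge axes [[-0.156, 0.895, 0.417], [0.988, 0.141, 0.066], [-0.0, 0.423, -0.906]]
meas-cmd mm [ 0.1 -1.5  0. ] deg 0.14 F [0.7 0.5 0.5] open 88.0 t 4.1
rows=3 travel=[-0.472, -0.174, 0.7] rot=[0.0, 0.0, -0.011] grip=1
rows=4 travel=[-0.466, -0.19, 0.7] rot=[0.0, 0.0, -0.012] grip=1
rows=3 travel=[0.0, -0.0, 0.74] rot=[0.0, 0.0, 0.0] grip=1
end [0.4578 0.0033 0.0091] [ 0.681  0.732 -0.     0.   ]
grip 4 rows, then
rows=2 travel=[0.0, -0.0, -0.806] rot=[0.0, 0.0, 0.0] grip=-1
end [0.4578 0.0033 0.13  ] [ 0.681  0.732 -0.     0.   ]
to ledge
rows=2 travel=[0.208, 0.476, -0.035] rot=[-0.069, 0.003, -0.013] grip=-1
rows=3 travel=[0.188, 0.48, 0.07] rot=[-0.07, 0.003, -0.013] grip=-1
rows=2 travel=[-0.0, -0.114, 0.38] rot=[0.0, -0.0, -0.0] grip=-1
end [0.6042 0.0771 0.0817] [0.635 0.742 0.165 0.141]
```

play_rows:
  commands:
    - {"travel": [-0.472, -0.174, 0.7], "delta_rot": [0, 0, -0.011], "gripper": 1}
    - {"travel": [-0.472, -0.174, 0.7], "delta_rot": [0, 0, -0.011], "gripper": 1}
    - {"travel": [-0.472, -0.174, 0.7], "delta_rot": [0, 0, -0.011], "gripper": 1}

```text
clock: 4.47
tool_pos: [0.4804, 0.0694, 0.2221]
eef_rot: [0.696, 0.718, -0.005, -0.001]
contact_force: [0.2, 0.0, 0.3]
opening: 0.993
```

play_rows:
  commands:
    - {"travel": [-0.466, -0.19, 0.7], "delta_rot": [0, 0, -0.012], "gripper": 1}
    - {"travel": [-0.466, -0.19, 0.7], "delta_rot": [0, 0, -0.012], "gripper": 1}
    - {"travel": [-0.466, -0.19, 0.7], "delta_rot": [0, 0, -0.012], "gripper": 1}
    - {"travel": [-0.466, -0.19, 0.7], "delta_rot": [0, 0, -0.012], "gripper": 1}

```text
clock: 4.97
tool_pos: [0.4596, 0.0046, 0.1209]
eef_rot: [0.681, 0.732, 0.001, 0.001]
contact_force: [-0.0, 0.2, 0.1]
opening: 1.003
```

play_rows:
  commands:
    - {"travel": [0, 0, 0.4], "delta_rot": [0, 0, 0], "gripper": 1}
    - {"travel": [0, 0, 0.64], "delta_rot": [0, 0, 0], "gripper": 1}
    - {"travel": [0, 0, 0.74], "delta_rot": [0, 0, 0], "gripper": 1}
    - {"travel": [0, 0, 0.74], "delta_rot": [0, 0, 0], "gripper": 1}

```text
clock: 5.48
tool_pos: [0.4608, 0.0059, 0.0092]
eef_rot: [0.68, 0.733, 0.002, 0.001]
contact_force: [0.4, -0.1, -0.2]
opening: 1.002
```

play_rows:
  commands:
    - {"travel": [0, 0, 0], "delta_rot": [0, 0, 0], "gripper": -1}
    - {"travel": [0, 0, 0], "delta_rot": [0, 0, 0], "gripper": -1}
    - {"travel": [0, 0, 0], "delta_rot": [0, 0, 0], "gripper": -1}
    - {"travel": [0, 0, 0], "delta_rot": [0, 0, 0], "gripper": -1}
  force: 20

```text
clock: 5.98
tool_pos: [0.4582, 0.0033, 0.0094]
eef_rot: [0.681, 0.732, 0.0, 0.0]
contact_force: [0.2, 0.0, 0.2]
opening: 0.567
```

play_rows:
  commands:
    - {"travel": [0, 0, 0], "delta_rot": [0, 0, 0], "gripper": -1}
    - {"travel": [0, 0, 0], "delta_rot": [0, 0, 0], "gripper": -1}
    - {"travel": [0, 0, 0], "delta_rot": [0, 0, 0], "gripper": -1}

```text
clock: 6.35
tool_pos: [0.4579, 0.0032, 0.0092]
eef_rot: [0.681, 0.732, 0.0, 0.0]
contact_force: [0.1, 0.3, 2.5]
opening: 0.447
```

play_rows:
  commands:
    - {"travel": [0, 0, -0.2], "delta_rot": [0, 0, 0], "gripper": -1}
    - {"travel": [0, 0, -0.5], "delta_rot": [0, 0, 0], "gripper": -1}
    - {"travel": [0, 0, -0.806], "delta_rot": [0, 0, 0], "gripper": -1}
    - {"travel": [0, 0, -0.806], "delta_rot": [0, 0, 0], "gripper": -1}

```text
clock: 6.85
tool_pos: [0.4593, 0.0033, 0.1323]
eef_rot: [0.682, 0.732, 0.002, 0.001]
contact_force: [-0.5, 0.2, -1.2]
opening: 0.453
```

play_rows:
  commands:
    - {"travel": [0.208, 0.476, -0.035], "delta_rot": [-0.069, 0.003, -0.013], "gripper": -1}
    - {"travel": [0.208, 0.476, -0.035], "delta_rot": [-0.069, 0.003, -0.013], "gripper": -1}

```text
clock: 7.1
tool_pos: [0.527, 0.0413, 0.1348]
eef_rot: [0.661, 0.743, 0.083, 0.07]
contact_force: [-0.5, 0.1, -1.4]
opening: 0.45
```

play_rows:
  commands:
    - {"travel": [0.188, 0.48, 0.07], "delta_rot": [-0.07, 0.003, -0.013], "gripper": -1}
    - {"travel": [0.188, 0.48, 0.07], "delta_rot": [-0.07, 0.003, -0.013], "gripper": -1}
    - {"travel": [0.188, 0.48, 0.07], "delta_rot": [-0.07, 0.003, -0.013], "gripper": -1}

```text
clock: 7.48
tool_pos: [0.5952, 0.0761, 0.1392]
eef_rot: [0.634, 0.742, 0.165, 0.141]
contact_force: [0.1, 0.1, -0.9]
opening: 0.454
```

play_rows:
  commands:
    - {"travel": [0, -0.057, 0.19], "delta_rot": [0, 0, 0], "gripper": -1}
    - {"travel": [0, -0.1, 0.3], "delta_rot": [0, 0, 0], "gripper": -1}
    - {"travel": [0, -0.114, 0.38], "delta_rot": [0, 0, 0], "gripper": -1}
    - {"travel": [0, -0.114, 0.38], "delta_rot": [0, 0, 0], "gripper": -1}

```text
clock: 7.98
tool_pos: [0.6035, 0.0771, 0.0802]
eef_rot: [0.635, 0.742, 0.164, 0.14]
contact_force: [0.1, 0.2, 0.4]
opening: 0.452
```

```bash
python3 - <<'E'
from look import *
sync(); inledge()
s,P=look("wrist",["long_blank"],None); im=cv2.resize(s["color"],(640,480)); save("e",im)
v=LEDGE.inv().apply((P.reshape(-1,3)-O))*1000; v=np.stack([v[:,1],v[:,0],-v[:,2]],1)
m=(v[:,2]>21)&(v[:,2]<31)&(v[:,0]>-5)&(v[:,0]<50)&(v[:,1]<10)&(v[:,1]>-110)
print(m.sum(),np.percentile(v[m],[2,50,98],axis=0).round(1))
E
```

```text
meas-cmd mm [-0.7 -0.1 -1.5] deg 0.15 F [0.1 0.2 0.4] open 39.7 t 7.97
ledge TCP x,y,z [ 21.7 -46.   11.9]
wrist origin [0.533 0.135 0.213]
long_blank 0.64 [251. 226.] med [0.5969 0.0919 0.0918] rect [605.6  78.2] [23.  84.4] 6.5 0.0963 5763
13322 [[  2.3 -85.5  23. ]
 [ 22.2 -33.5  24.8]
 [ 42.1  -3.8  27.2]]
```

play_rows:
  commands:
    - {"travel": [0, 0, 0.007], "delta_rot": [0, 0, 0], "gripper": -1}
    - {"travel": [0, 0, 0.014], "delta_rot": [0, 0, 0], "gripper": -1}
    - {"travel": [0, 0, 0.02], "delta_rot": [0, 0, 0], "gripper": -1}
    - {"travel": [0, 0, 0.02], "delta_rot": [0, 0, 0], "gripper": -1}

```text
clock: 8.57
tool_pos: [0.6054, 0.0773, 0.0791]
eef_rot: [0.635, 0.742, 0.165, 0.141]
contact_force: [0.1, -0.1, -0.6]
opening: 0.453
```

play_rows:
  commands:
    - {"travel": [0, 0, 0.005], "delta_rot": [0, 0, 0], "gripper": -1}
    - {"travel": [0, 0, 0.007], "delta_rot": [0, 0, 0], "gripper": -1}

```text
clock: 8.82
tool_pos: [0.6059, 0.0774, 0.078]
eef_rot: [0.635, 0.742, 0.165, 0.141]
contact_force: [-1.8, -0.3, 2.8]
opening: 0.451
```

play_rows:
  commands:
    - {"travel": [0, -0.007, 0], "delta_rot": [0, 0, 0], "gripper": -1}
    - {"travel": [0, -0.013, 0], "delta_rot": [0, 0, 0], "gripper": -1}

```text
clock: 9.07
tool_pos: [0.604, 0.0771, 0.0772]
eef_rot: [0.635, 0.742, 0.165, 0.141]
contact_force: [-0.0, 1.0, -0.9]
opening: 0.453
```

play_rows:
  commands:
    - {"travel": [0, -0.005, 0], "delta_rot": [0, 0, 0], "gripper": -1}
    - {"travel": [0, -0.007, 0], "delta_rot": [0, 0, 0], "gripper": -1}

```text
clock: 9.32
tool_pos: [0.6035, 0.0771, 0.0769]
eef_rot: [0.635, 0.742, 0.165, 0.141]
contact_force: [0.8, 0.3, 0.1]
opening: 0.453
```

play_rows:
  commands:
    - {"travel": [0, -0.005, 0], "delta_rot": [0, 0, 0], "gripper": -1}
    - {"travel": [0, -0.009, 0], "delta_rot": [0, 0, 0], "gripper": -1}

```text
clock: 9.57
tool_pos: [0.6034, 0.077, 0.0769]
eef_rot: [0.634, 0.742, 0.166, 0.142]
contact_force: [3.6, 1.0, 1.2]
opening: 0.45
```

```bash
python3 - <<'E'
from h import *
sync(); inledge(); st=r.get_state(); print("F slope frame x(left),y(up),z(in)",LEDGE.inv().apply(st["contact_force"]).round(1), np.round(st["moment"],2))
E
```

```text
meas-cmd mm [-0.8 -0.1 -4.8] deg 0.17 F [3.6 1.  1.2] open 39.6 t 9.57
ledge TCP x,y,z [ 20.2 -46.    9. ]
F slope frame x(left),y(up),z(in) [0.4 3.8 0.5] [-0.02 -0.64  0.18]
```

play_rows:
  commands:
    - {"travel": [0, 0.006, 0], "delta_rot": [0, 0, 0], "gripper": 0.2}
    - {"travel": [0, 0.008, 0], "delta_rot": [0, 0, 0], "gripper": 0.2}
    - {"travel": [0, 0.008, 0], "delta_rot": [0, 0, 0], "gripper": 0.2}

```text
clock: 9.95
tool_pos: [0.6025, 0.0768, 0.0764]
eef_rot: [0.635, 0.742, 0.165, 0.14]
contact_force: [-0.8, -0.8, 0.2]
opening: 0.603
```

play_rows:
  commands:
    - {"travel": [0, 0.008, -0.1], "delta_rot": [0, 0, 0], "gripper": 0.2}
    - {"travel": [0, 0.008, -0.4], "delta_rot": [0, 0, 0], "gripper": 1}
    - {"travel": [0, 0.008, -0.4], "delta_rot": [0, 0, 0], "gripper": 1}

```text
clock: 10.32
tool_pos: [0.5787, 0.0736, 0.1347]
eef_rot: [0.634, 0.742, 0.166, 0.142]
contact_force: [0.2, -0.7, 0.4]
opening: 0.801
```

```bash
cat >> h.py <<'E'
def bump(*ts):
    p,q=pose0()
    for t in ts: p=p+q.apply(np.array(t)*.15)
    json.dump([p.tolist(),q.as_quat().tolist()],open("cmd.json","w"))
def ledgeview(zr,yr,name=None,xr=(-5,60)):
    s=viewer.snapshot("wrist"); P=cloud(s).reshape(-1,3)
    if name: save(name,s["color"])
    v=LEDGE.inv().apply(P-O)*1000; v=np.stack([v[:,1],v[:,0],-v[:,2]],1)
    m=(v[:,2]>zr[0])&(v[:,2]<zr[1])&(v[:,0]>xr[0])&(v[:,0]<xr[1])&(v[:,1]<yr[1])&(v[:,1]>yr[0])
    v=v[m]; print(m.sum(),"x,y,z pct 1/50/99",np.percentile(v,[1,50,99],axis=0).round(1).tolist(),"rect",[np.round(a,1) for a in cv2.minAreaRect(v[:,:2].astype(np.float32))])
E
python3 - <<'E'
from h import *
bump([0,-.029,.027],[0,.008,0],[0,.008,-.4])
sync(); ledgeview((18,28),(-110,-0.5),"f")
b=yaw_down(89.4); x,y=.4728,-.2559
plan([([x,y,.13],b,1,1),([x,y,.009],b,1,2)])
E
```

```text
meas-cmd mm [-0.4  0.4  3.1] deg 0.21 F [ 0.2 -0.7  0.4] open 70.5 t 10.32
8185 x,y,z pct 1/50/99 [[0.9, -86.9, 20.2], [20.4, -41.9, 21.8], [39.9, -3.9, 23.2]] rect [array([ 20.4, -45.8]), array([84.9, 40.2]), np.float64(89.9)]
rows=2 travel=[-0.686, -0.315, -0.144] rot=[0.046, -0.004, 0.017] grip=1
rows=2 travel=[-0.704, -0.295, -0.091] rot=[0.047, -0.004, 0.018] grip=1
rows=3 travel=[-0.72, -0.264, -0.04] rot=[0.046, -0.004, 0.017] grip=1
rows=4 travel=[0.001, 0.0, 0.806] rot=[-0.0, 0.0, -0.0] grip=1
end [ 0.4728 -0.2558  0.0091] [ 0.711  0.703 -0.001  0.   ]
```

View pics/f.png

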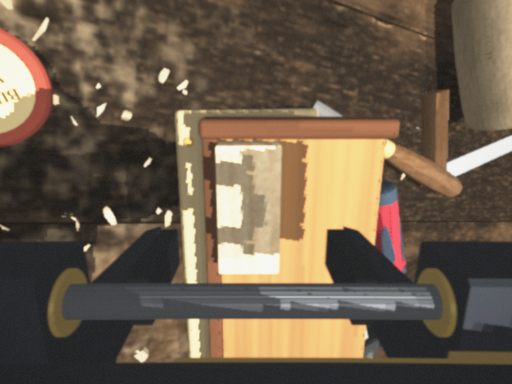

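play_rows:
  commands:
    - {"travel": [-0.686, -0.315, -0.144], "delta_rot": [0.046, -0.004, 0.017], "gripper": 1}
    - {"travel": [-0.686, -0.315, -0.144], "delta_rot": [0.046, -0.004, 0.017], "gripper": 1}

```text
clock: 10.62
tool_pos: [0.5466, -0.0241, 0.1299]
eef_rot: [0.661, 0.736, 0.113, 0.094]
contact_force: [1.4, -0.7, -0.4]
opening: 0.996
```

play_rows:
  commands:
    - {"travel": [-0.704, -0.295, -0.091], "delta_rot": [0.047, -0.004, 0.018], "gripper": 1}
    - {"travel": [-0.704, -0.295, -0.091], "delta_rot": [0.047, -0.004, 0.018], "gripper": 1}

```text
clock: 10.88
tool_pos: [0.5469, -0.0847, 0.1282]
eef_rot: [0.682, 0.721, 0.074, 0.096]
contact_force: [0.4, -0.5, -0.6]
opening: 0.998
```

play_rows:
  commands:
    - {"travel": [-0.72, -0.264, -0.04], "delta_rot": [0.046, -0.004, 0.017], "gripper": 1}
    - {"travel": [-0.72, -0.264, -0.04], "delta_rot": [0.046, -0.004, 0.017], "gripper": 1}
    - {"travel": [-0.72, -0.264, -0.04], "delta_rot": [0.046, -0.004, 0.017], "gripper": 1}
    - {"travel": [-0.72, -0.264, -0.04], "delta_rot": [0.046, -0.004, 0.017], "gripper": 1}

```text
clock: 11.38
tool_pos: [0.5122, -0.1941, 0.1285]
eef_rot: [0.707, 0.705, 0.021, 0.05]
contact_force: [0.5, 0.4, -0.6]
opening: 1.003
```

```bash
python3 - <<'E'
from look import *
sync(); look("wrist",["middle_blank"])
E
```

```text
meas-cmd mm [ 39.5  61.7 119.4] deg 6.22 F [ 0.5  0.4 -0.6] open 88.2 t 11.38
wrist origin [ 0.498 -0.119  0.271]
middle_blank 0.66 [188. 243.] med [ 0.4724 -0.2477  0.0182] rect [ 472.6 -251.9] [61.4 47.8] 89.1 0.0182 3827
```

```bash
cat >> h.py <<'E'
def reset():
    if os.path.exists("cmd.json"): os.remove("cmd.json")
E
python3 - <<'E'
from h import *
reset(); b=yaw_down(89.4); x,y=.4728,-.2561
plan([([x,y,.1],b,1,3)])
E
```

```text
rows=5 travel=[-0.427, -0.292, 0.182] rot=[0.032, 0.012, 0.004] grip=1
end [ 0.4727 -0.2562  0.1001] [ 0.711  0.704 -0.     0.001]
```

play_rows:
  commands:
    - {"travel": [-0.427, -0.292, 0.182], "delta_rot": [0.032, 0.012, 0.004], "gripper": 1}
    - {"travel": [-0.427, -0.292, 0.182], "delta_rot": [0.032, 0.012, 0.004], "gripper": 1}
    - {"travel": [-0.427, -0.292, 0.182], "delta_rot": [0.032, 0.012, 0.004], "gripper": 1}
    - {"travel": [-0.427, -0.292, 0.182], "delta_rot": [0.032, 0.012, 0.004], "gripper": 1}
    - {"travel": [-0.427, -0.292, 0.182], "delta_rot": [0.032, 0.012, 0.004], "gripper": 1}
    - {"travel": [-0.427, -0.292, 0.182], "delta_rot": [0.032, 0.012, 0.004], "gripper": 1}

```text
clock: 12.22
tool_pos: [0.4727, -0.2573, 0.1008]
eef_rot: [0.711, 0.703, -0.0, 0.001]
contact_force: [-0.4, 0.1, -0.1]
opening: 0.999
```

```bash
python3 - <<'E'
from h import *
sync(); print(np.round(r.get_state()["q"],2)); reset(); b=yaw_down(89.4); x,y=.4728,-.2561
plan([([x,y,.009],b,1,3)])
E
```

```text
meas-cmd mm [ 0.  -1.2  0.7] deg 0.11 F [-0.4  0.1 -0.1] open 87.9 t 12.22
[ 0.76  0.85 -0.59  1.93  0.82  0.62 -0.38]
rows=5 travel=[0.01, -0.001, 0.612] rot=[0.0, 0.001, -0.0] grip=1
end [ 0.4727 -0.256   0.009 ] [0.711 0.703 0.001 0.   ]
```

play_rows:
  commands:
    - {"travel": [0.008, 0, 0.3], "delta_rot": [0, 0, 0], "gripper": 1}
    - {"travel": [0.008, 0, 0.5], "delta_rot": [0, 0, 0], "gripper": 1}
    - {"travel": [0.008, 0, 0.608], "delta_rot": [0, 0, 0], "gripper": 1}
    - {"travel": [0.008, 0, 0.608], "delta_rot": [0, 0, 0], "gripper": 1}

```text
clock: 12.72
tool_pos: [0.4719, -0.2569, 0.0086]
eef_rot: [0.711, 0.703, -0.001, 0.001]
contact_force: [-0.4, 0.9, 0.1]
opening: 0.999
```

play_rows:
  commands:
    - {"travel": [0, 0, 0], "delta_rot": [0, 0, 0], "gripper": -1}
    - {"travel": [0, 0, 0], "delta_rot": [0, 0, 0], "gripper": -1}
    - {"travel": [0, 0, 0], "delta_rot": [0, 0, 0], "gripper": -1}
    - {"travel": [0, 0, 0], "delta_rot": [0, 0, 0], "gripper": -1}
    - {"travel": [0, 0, 0], "delta_rot": [0, 0, 0], "gripper": -1}
    - {"travel": [0, 0, 0], "delta_rot": [0, 0, 0], "gripper": -1}

```text
clock: 13.48
tool_pos: [0.4722, -0.2576, 0.0094]
eef_rot: [0.712, 0.702, -0.001, 0.001]
contact_force: [-0.6, -0.5, 4.7]
opening: 0.568
```

play_rows:
  commands:
    - {"travel": [0, 0, -0.2], "delta_rot": [0, 0, 0], "gripper": -1}
    - {"travel": [0, 0, -0.5], "delta_rot": [0, 0, 0], "gripper": -1}
    - {"travel": [0, 0, -0.8], "delta_rot": [0, 0, 0], "gripper": -1}
    - {"travel": [0, 0, -0.8], "delta_rot": [0, 0, 0], "gripper": -1}

```text
clock: 13.98
tool_pos: [0.4739, -0.2575, 0.1318]
eef_rot: [0.712, 0.702, 0.001, 0.004]
contact_force: [-0.3, 0.1, -0.8]
opening: 0.563
```

```bash
python3 - <<'E'
from h import *
bump([0,0,-.8]); sync()
# previous row ends at -88.3 (45.8+42.5); middle half 35 -> centre -127 gives ~4 mm gap
plan([(L(45,-127,70),LEDGE,-1,6)])
E
```

```text
meas-cmd mm [ 1.3 -1.4  2.8] deg 0.4 F [-0.3  0.1 -0.8] open 49.5 t 13.97
rows=3 travel=[0.847, 0.458, -0.044] rot=[-0.069, 0.006, -0.026] grip=-1
rows=9 travel=[0.807, 0.522, 0.078] rot=[-0.069, 0.006, -0.026] grip=-1
end [ 0.6127 -0.0035  0.1426] [0.635 0.742 0.165 0.14 ]
```

play_rows:
  commands:
    - {"travel": [0.847, 0.458, -0.044], "delta_rot": [-0.069, 0.006, -0.026], "gripper": -1}
    - {"travel": [0.847, 0.458, -0.044], "delta_rot": [-0.069, 0.006, -0.026], "gripper": -1}
    - {"travel": [0.847, 0.458, -0.044], "delta_rot": [-0.069, 0.006, -0.026], "gripper": -1}
    - {"travel": [0.847, 0.458, -0.044], "delta_rot": [-0.069, 0.006, -0.026], "gripper": -1}
    - {"travel": [0.847, 0.458, -0.044], "delta_rot": [-0.069, 0.006, -0.026], "gripper": -1}

```text
clock: 14.6
tool_pos: [0.541, -0.1327, 0.1343]
eef_rot: [0.679, 0.726, 0.08, 0.071]
contact_force: [-0.1, 0.4, -0.3]
opening: 0.564
```

```bash
python3 - <<'E'
from h import *
reset(); print(np.round(r.get_state()["q"],2))
plan([(L(45,-127,60),LEDGE,-1,3)])
E
```

```text
[ 0.5   0.74 -0.49  2.05  0.98  0.33 -0.7 ]
rows=2 travel=[0.415, 0.274, 0.065] rot=[-0.035, 0.004, -0.014] grip=-1
rows=5 travel=[0.401, 0.284, 0.101] rot=[-0.035, 0.003, -0.013] grip=-1
end [ 0.6169 -0.0028  0.1336] [0.635 0.742 0.164 0.14 ]
```

play_rows:
  commands:
    - {"travel": [0.415, 0.274, 0.065], "delta_rot": [-0.035, 0.004, -0.014], "gripper": -1}
    - {"travel": [0.415, 0.274, 0.065], "delta_rot": [-0.035, 0.004, -0.014], "gripper": -1}
    - {"travel": [0.415, 0.274, 0.065], "delta_rot": [-0.035, 0.004, -0.014], "gripper": -1}
    - {"travel": [0.415, 0.274, 0.065], "delta_rot": [-0.035, 0.004, -0.014], "gripper": -1}

```text
clock: 15.1
tool_pos: [0.5793, -0.0683, 0.1348]
eef_rot: [0.658, 0.736, 0.123, 0.106]
contact_force: [-0.2, 0.2, -0.6]
opening: 0.563
```

play_rows:
  commands:
    - {"travel": [0.401, 0.284, 0.101], "delta_rot": [-0.035, 0.003, -0.013], "gripper": -1}
    - {"travel": [0.401, 0.284, 0.101], "delta_rot": [-0.035, 0.003, -0.013], "gripper": -1}
    - {"travel": [0.401, 0.284, 0.101], "delta_rot": [-0.035, 0.003, -0.013], "gripper": -1}
    - {"travel": [0.401, 0.284, 0.101], "delta_rot": [-0.035, 0.003, -0.013], "gripper": -1}
    - {"travel": [0.401, 0.284, 0.101], "delta_rot": [-0.035, 0.003, -0.013], "gripper": -1}
    - {"travel": [0.401, 0.284, 0.101], "delta_rot": [-0.035, 0.003, -0.013], "gripper": -1}

```text
clock: 15.85
tool_pos: [0.6177, -0.0026, 0.1349]
eef_rot: [0.635, 0.742, 0.165, 0.141]
contact_force: [0.6, -0.3, -0.3]
opening: 0.564
```

```bash
python3 - <<'E'
from h import *
sync(); print(np.round(r.get_state()["q"],2)); reset(); inledge()
ledgeview((55,80),(-180,-85.5),"g",(-20,100))
plan([(L(28.5,-127,13),LEDGE,-1,3)])
E
```

```text
meas-cmd mm [0.8 0.2 1.3] deg 0.12 F [ 0.6 -0.3 -0.3] open 49.6 t 15.85
[ 0.27  0.79 -0.52  2.09  1.95  0.33 -1.78]
ledge TCP x,y,z [  46.3 -126.9   60.8]
13736 x,y,z pct 1/50/99 [[12.4, -140.1, 57.7], [46.6, -115.7, 69.5], [81.2, -91.1, 78.8]] rect [array([  49.3, -118.1]), array([67.3, 75.3]), np.float64(61.9)]
rows=4 travel=[-0.004, -0.12, 0.319] rot=[0.0, 0.0, -0.0] grip=-1
end [ 0.6218 -0.0021  0.0841] [0.634 0.742 0.165 0.141]
```

play_rows:
  commands:
    - {"travel": [-0.004, -0.08, 0.2], "delta_rot": [0, 0, 0], "gripper": -1}
    - {"travel": [-0.004, -0.12, 0.28], "delta_rot": [0, 0, 0], "gripper": -1}
    - {"travel": [-0.004, -0.12, 0.319], "delta_rot": [0, 0, 0], "gripper": -1}
    - {"travel": [-0.004, -0.12, 0.319], "delta_rot": [0, 0, 0], "gripper": -1}

```text
clock: 16.4
tool_pos: [0.6224, -0.0009, 0.0841]
eef_rot: [0.634, 0.742, 0.166, 0.141]
contact_force: [-0.0, -0.0, -1.1]
opening: 0.564
```

```bash
python3 - <<'E'
from h import *
sync(); inledge(); ledgeview((18.5,28),(-180,-85.5),None)
ledgeview((18.5,28),(-200,-2),None)
E
```

```text
meas-cmd mm [0.5 1.3 0.1] deg 0.1 F [-0.  -0.  -1.1] open 49.7 t 16.4
ledge TCP x,y,z [  29.3 -125.9   12.8]
12769 x,y,z pct 1/50/99 [[0.7, -139.2, 19.6], [29.0, -112.9, 21.4], [54.6, -86.1, 25.9]] rect [array([  26.7, -120.4]), array([73.2, 64.3]), np.float64(79.9)]
29621 x,y,z pct 1/50/99 [[1.2, -138.2, 20.1], [23.8, -76.4, 21.8], [54.3, -23.1, 23.8]] rect [array([ 29. , -90.2]), array([137.7,  64.9]), np.float64(86.6)]
```

play_rows:
  commands:
    - {"travel": [-0.01, 0, 0.01], "delta_rot": [0, 0, 0], "gripper": -1}
    - {"travel": [-0.01, 0, 0.018], "delta_rot": [0, 0, 0], "gripper": -1}
    - {"travel": [-0.01, 0, 0.018], "delta_rot": [0, 0, 0], "gripper": -1}

```text
clock: 16.88
tool_pos: [0.6235, -0.0021, 0.0817]
eef_rot: [0.634, 0.742, 0.166, 0.141]
contact_force: [-0.3, -0.5, -0.0]
opening: 0.56
```

play_rows:
  commands:
    - {"travel": [0, 0, 0.006], "delta_rot": [0, 0, 0], "gripper": -1}
    - {"travel": [0, 0, 0.01], "delta_rot": [0, 0, 0], "gripper": -1}

```text
clock: 17.12
tool_pos: [0.6239, -0.002, 0.0808]
eef_rot: [0.634, 0.742, 0.166, 0.141]
contact_force: [-5.0, -0.4, 9.8]
opening: 0.563
```

play_rows:
  commands:
    - {"travel": [0, -0.007, -0.003], "delta_rot": [0, 0, 0], "gripper": -1}
    - {"travel": [0, -0.013, -0.003], "delta_rot": [0, 0, 0], "gripper": -1}
    - {"travel": [0, -0.02, -0.003], "delta_rot": [0, 0, 0], "gripper": -1}

```text
clock: 17.5
tool_pos: [0.6219, -0.0022, 0.08]
eef_rot: [0.634, 0.742, 0.166, 0.141]
contact_force: [-0.9, 0.5, 4.0]
opening: 0.562
```

play_rows:
  commands:
    - {"travel": [0, -0.006, 0], "delta_rot": [0, 0, 0], "gripper": -1}
    - {"travel": [0, -0.01, 0], "delta_rot": [0, 0, 0], "gripper": -1}

```text
clock: 17.75
tool_pos: [0.6203, -0.0025, 0.0792]
eef_rot: [0.634, 0.742, 0.166, 0.141]
contact_force: [1.4, -0.4, 5.6]
opening: 0.562
```

```bash
python3 - <<'E'
from h import *
bump([-.01,0,.018],[0,0,.01],[0,-.02,-.003],[0,-.01,0])
sync(); inledge(); st=r.get_state(); print("F slope frame x(left),y(up),z(in)",LEDGE.inv().apply(st["contact_force"]).round(1))
E
```

```text
meas-cmd mm [0.7 1.5 0.4] deg 0.15 F [ 1.4 -0.4  5.6] open 49.4 t 17.75
ledge TCP x,y,z [  25.1 -127.2    9.2]
F slope frame x(left),y(up),z(in) [-0.6  3.6 -4.5]
```

play_rows:
  commands:
    - {"travel": [0, -0.006, 0], "delta_rot": [0, 0, 0], "gripper": -1}
    - {"travel": [0, -0.01, 0], "delta_rot": [0, 0, 0], "gripper": -1}

```text
clock: 18.0
tool_pos: [0.6202, -0.0025, 0.0792]
eef_rot: [0.633, 0.742, 0.167, 0.142]
contact_force: [3.5, 0.5, 5.9]
opening: 0.564
```

```bash
python3 - <<'E'
from h import *
bump([0,-.01,0])
sync(); inledge(); st=r.get_state(); print("F slope frame x(left),y(up),z(in)",LEDGE.inv().apply(st["contact_force"]).round(1))
E
```

```text
meas-cmd mm [2.  1.7 1.1] deg 0.27 F [3.5 0.5 5.9] open 49.6 t 18.0
ledge TCP x,y,z [  25.  -127.2    9.3]
F slope frame x(left),y(up),z(in) [-0.   5.7 -3.8]
```

play_rows:
  commands:
    - {"travel": [0, 0.01, -0.006], "delta_rot": [0, 0, 0], "gripper": 0.4}
    - {"travel": [0, 0.012, -0.006], "delta_rot": [0, 0, 0], "gripper": 0.4}
    - {"travel": [0, 0.012, -0.006], "delta_rot": [0, 0, 0], "gripper": 0.4}

```text
clock: 18.38
tool_pos: [0.6191, -0.0029, 0.0792]
eef_rot: [0.634, 0.742, 0.165, 0.14]
contact_force: [0.7, -0.0, -0.1]
opening: 0.699
```

play_rows:
  commands:
    - {"travel": [0, 0, -0.1], "delta_rot": [0, 0, 0], "gripper": 0.4}
    - {"travel": [0, 0, -0.45], "delta_rot": [0, 0, 0], "gripper": 1}
    - {"travel": [0, 0, -0.45], "delta_rot": [0, 0, 0], "gripper": 1}
    - {"travel": [0, 0, -0.45], "delta_rot": [0, 0, 0], "gripper": 1}

```text
clock: 18.88
tool_pos: [0.5916, -0.0074, 0.1414]
eef_rot: [0.634, 0.742, 0.166, 0.141]
contact_force: [0.0, -0.3, -0.1]
opening: 0.99
```

```bash
python3 - <<'E'
from h import *
bump([0,.012,-.006],[0,0,-.45])
sync(); ledgeview((14,26),(-200,-0.5),"h")
ledgeview((14,20),(-165,-92))
b=yaw_down(88.6); x,y=.4839,.2647
plan([([.53,.15,.19],b,1,4),([x,y,.12],b,1,4)])
E
```

```text
meas-cmd mm [0.3 1.  0.5] deg 0.12 F [ 0.  -0.3 -0.1] open 87.1 t 18.88
17997 x,y,z pct 1/50/99 [[1.1, -159.3, 16.5], [22.3, -77.1, 20.9], [49.0, -8.6, 23.2]] rect [array([ 25.4, -84.4]), array([154.4,  50.1]), np.float64(89.9)]
7669 x,y,z pct 1/50/99 [[1.0, -159.9, 16.4], [25.5, -124.2, 17.9], [49.7, -92.5, 19.3]] rect [array([  25.4, -126.6]), array([69.1, 50.1]), np.float64(90.0)]
rows=2 travel=[0.553, -0.039, -0.199] rot=[0.069, -0.006, 0.028] grip=1
rows=6 travel=[0.543, -0.13, -0.191] rot=[0.07, -0.007, 0.028] grip=1
rows=7 travel=[0.758, -0.325, 0.465] rot=[-0.0, 0.001, 0.0] grip=1
end [0.4839 0.2647 0.12  ] [ 0.715  0.699  0.    -0.001]
```

View pics/h.png

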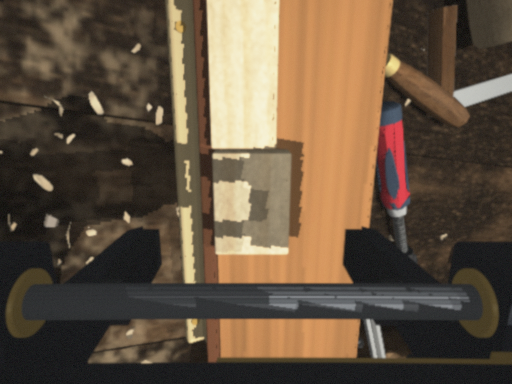

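play_rows:
  commands:
    - {"travel": [0.553, -0.039, -0.199], "delta_rot": [0.069, -0.006, 0.028], "gripper": 1}
    - {"travel": [0.553, -0.039, -0.199], "delta_rot": [0.069, -0.006, 0.028], "gripper": 1}
    - {"travel": [0.553, -0.039, -0.199], "delta_rot": [0.069, -0.006, 0.028], "gripper": 1}
    - {"travel": [0.553, -0.039, -0.199], "delta_rot": [0.069, -0.006, 0.028], "gripper": 1}
    - {"travel": [0.553, -0.039, -0.199], "delta_rot": [0.069, -0.006, 0.028], "gripper": 1}

```text
clock: 19.6
tool_pos: [0.5612, 0.0754, 0.1657]
eef_rot: [0.678, 0.727, 0.086, 0.07]
contact_force: [-0.3, -1.2, 0.1]
opening: 1.003
```

play_rows:
  commands:
    - {"travel": [0.543, -0.13, -0.191], "delta_rot": [0.07, -0.007, 0.028], "gripper": 1}
    - {"travel": [0.543, -0.13, -0.191], "delta_rot": [0.07, -0.007, 0.028], "gripper": 1}
    - {"travel": [0.543, -0.13, -0.191], "delta_rot": [0.07, -0.007, 0.028], "gripper": 1}
    - {"travel": [0.543, -0.13, -0.191], "delta_rot": [0.07, -0.007, 0.028], "gripper": 1}
    - {"travel": [0.543, -0.13, -0.191], "delta_rot": [0.07, -0.007, 0.028], "gripper": 1}
    - {"travel": [0.543, -0.13, -0.191], "delta_rot": [0.07, -0.007, 0.028], "gripper": 1}

```text
clock: 20.35
tool_pos: [0.5299, 0.1496, 0.1897]
eef_rot: [0.715, 0.699, -0.001, 0.001]
contact_force: [-0.1, 0.0, -0.3]
opening: 0.995
```

```bash
python3 - <<'E'
from h import *
print(np.round(r.get_state()["q"],2)); reset()
P=cloud(viewer.snapshot("wrist")).reshape(-1,3)
m=(P[:,0]>.44)&(P[:,0]<.54)&(P[:,1]>.21)&(P[:,1]<.32)&(P[:,2]>.024)&(P[:,2]<.036)
if m.sum()>50: print("short",m.sum(),cv2.minAreaRect((P[m][:,:2]*1000).astype(np.float32)),np.median(P[m][:,2]))
b=yaw_down(88.6); x,y=.4839,.2647
plan([([x,y,.1],b,1,4)])
E
```

```text
[ 0.07  0.75 -0.74  1.83  0.67  0.84 -1.03]
short 3202 ((483.6259460449219, 264.9857177734375), (60.182334899902344, 35.3514518737793), 88.71563720703125) 0.03004315347405115
rows=2 travel=[0.379, -0.162, 0.299] rot=[-0.0, 0.0, 0.0] grip=1
rows=6 travel=[0.38, -0.162, 0.299] rot=[-0.0, 0.0, 0.001] grip=1
end [0.484  0.2648 0.1   ] [ 0.716  0.698 -0.001  0.   ]
```

play_rows:
  commands:
    - {"travel": [0.379, -0.162, 0.299], "delta_rot": [0, 0, 0], "gripper": 1}
    - {"travel": [0.379, -0.162, 0.299], "delta_rot": [0, 0, 0], "gripper": 1}

```text
clock: 20.65
tool_pos: [0.5046, 0.211, 0.1441]
eef_rot: [0.713, 0.701, -0.001, -0.001]
contact_force: [1.1, -0.4, 0.4]
opening: 1.002
```

play_rows:
  commands:
    - {"travel": [0.38, -0.162, 0.299], "delta_rot": [0, 0, 0.001], "gripper": 1}
    - {"travel": [0.38, -0.162, 0.299], "delta_rot": [0, 0, 0.001], "gripper": 1}
    - {"travel": [0.38, -0.162, 0.299], "delta_rot": [0, 0, 0.001], "gripper": 1}
    - {"travel": [0.38, -0.162, 0.299], "delta_rot": [0, 0, 0.001], "gripper": 1}
    - {"travel": [0.38, -0.162, 0.299], "delta_rot": [0, 0, 0.001], "gripper": 1}

```text
clock: 21.28
tool_pos: [0.4851, 0.2645, 0.1011]
eef_rot: [0.717, 0.697, 0.0, 0.001]
contact_force: [0.5, 0.5, 0.4]
opening: 1.0
```

play_rows:
  commands:
    - {"travel": [0, 0, 0.3], "delta_rot": [0, 0, 0], "gripper": 1}
    - {"travel": [0, 0, 0.5], "delta_rot": [0, 0, 0], "gripper": 1}
    - {"travel": [0, 0, 0.587], "delta_rot": [0, 0, 0], "gripper": 1}
    - {"travel": [0, 0, 0.587], "delta_rot": [0, 0, 0], "gripper": 1}

```text
clock: 21.78
tool_pos: [0.484, 0.2655, 0.0123]
eef_rot: [0.716, 0.698, -0.0, 0.0]
contact_force: [-0.5, 0.3, 0.6]
opening: 1.002
```

play_rows:
  commands:
    - {"travel": [0, 0, 0], "delta_rot": [0, 0, 0], "gripper": -1}
    - {"travel": [0, 0, 0], "delta_rot": [0, 0, 0], "gripper": -1}
    - {"travel": [0, 0, 0], "delta_rot": [0, 0, 0], "gripper": -1}
    - {"travel": [0, 0, 0], "delta_rot": [0, 0, 0], "gripper": -1}
    - {"travel": [0, 0, 0], "delta_rot": [0, 0, 0], "gripper": -1}
    - {"travel": [0, 0, 0], "delta_rot": [0, 0, 0], "gripper": -1}
    - {"travel": [0, 0, 0], "delta_rot": [0, 0, 0], "gripper": -1}
    - {"travel": [0, 0, 0], "delta_rot": [0, 0, 0], "gripper": -1}

```text
clock: 22.78
tool_pos: [0.4838, 0.2659, 0.0124]
eef_rot: [0.716, 0.698, -0.0, 0.0]
contact_force: [-0.5, 0.4, 1.6]
opening: 0.397
```

```bash
python3 - <<'E'
from h import *
bump([0,0,.587]); sync(); bump([0,0,-.95])
plan([(L(60,-100,100),LEDGE,-1,3),(L(40,-195,75),LEDGE,-1,3)])
E
```

```text
meas-cmd mm [-0.1  1.2  0.4] deg 0.08 F [-0.5  0.4  1.6] open 34.9 t 22.77
rows=3 travel=[-0.794, 0.439, -0.071] rot=[-0.069, 0.007, -0.028] grip=-1
rows=6 travel=[-0.83, 0.375, -0.001] rot=[-0.07, 0.006, -0.029] grip=-1
rows=5 travel=[-0.633, -0.134, 0.167] rot=[0.0, 0.0, 0.0] grip=-1
end [ 0.6167 -0.0718  0.145 ] [0.634 0.742 0.165 0.141]
```

play_rows:
  commands:
    - {"travel": [0, 0, -0.2], "delta_rot": [0, 0, 0], "gripper": -1}
    - {"travel": [0, 0, -0.5], "delta_rot": [0, 0, 0], "gripper": -1}
    - {"travel": [0, 0, -0.95], "delta_rot": [0, 0, 0], "gripper": -1}
    - {"travel": [0, 0, -0.95], "delta_rot": [0, 0, 0], "gripper": -1}

```text
clock: 23.28
tool_pos: [0.4856, 0.2679, 0.1587]
eef_rot: [0.716, 0.698, 0.004, 0.0]
contact_force: [0.4, 0.1, -1.2]
opening: 0.394
```

play_rows:
  commands:
    - {"travel": [-0.794, 0.439, -0.071], "delta_rot": [-0.069, 0.007, -0.028], "gripper": -1}
    - {"travel": [-0.794, 0.439, -0.071], "delta_rot": [-0.069, 0.007, -0.028], "gripper": -1}
    - {"travel": [-0.794, 0.439, -0.071], "delta_rot": [-0.069, 0.007, -0.028], "gripper": -1}
    - {"travel": [-0.794, 0.439, -0.071], "delta_rot": [-0.069, 0.007, -0.028], "gripper": -1}
    - {"travel": [-0.794, 0.439, -0.071], "delta_rot": [-0.069, 0.007, -0.028], "gripper": -1}
    - {"travel": [-0.794, 0.439, -0.071], "delta_rot": [-0.069, 0.007, -0.028], "gripper": -1}

```text
clock: 24.02
tool_pos: [0.5462, 0.1473, 0.1654]
eef_rot: [0.679, 0.726, 0.084, 0.069]
contact_force: [0.0, 0.6, -1.3]
opening: 0.397
```

```bash
python3 - <<'E'
from h import *
st=r.get_state(); print(np.round(st["q"],2), st["tool_pos"].round(3) if hasattr(st["tool_pos"],"round") else st["tool_pos"], st["opening"]*88); reset()
plan([(L(60,-100,100),LEDGE,-1,4)])
E
```

```text
[-0.04  0.7  -0.55  2.02  1.01  0.49 -1.27] [0.546 0.147 0.165] 34.90114374224102
rows=7 travel=[-0.852, 0.374, -0.003] rot=[-0.07, 0.005, -0.028] grip=-1
end [0.6094 0.0233 0.1762] [0.634 0.742 0.165 0.141]
```

play_rows:
  commands:
    - {"travel": [-0.852, 0.374, -0.003], "delta_rot": [-0.07, 0.005, -0.028], "gripper": -1}
    - {"travel": [-0.852, 0.374, -0.003], "delta_rot": [-0.07, 0.005, -0.028], "gripper": -1}
    - {"travel": [-0.852, 0.374, -0.003], "delta_rot": [-0.07, 0.005, -0.028], "gripper": -1}
    - {"travel": [-0.852, 0.374, -0.003], "delta_rot": [-0.07, 0.005, -0.028], "gripper": -1}
    - {"travel": [-0.852, 0.374, -0.003], "delta_rot": [-0.07, 0.005, -0.028], "gripper": -1}
    - {"travel": [-0.852, 0.374, -0.003], "delta_rot": [-0.07, 0.005, -0.028], "gripper": -1}
    - {"travel": [-0.852, 0.374, -0.003], "delta_rot": [-0.07, 0.005, -0.028], "gripper": -1}

```text
clock: 24.9
tool_pos: [0.6095, 0.0236, 0.1767]
eef_rot: [0.634, 0.742, 0.165, 0.141]
contact_force: [0.6, 0.2, -0.5]
opening: 0.396
```

```bash
python3 - <<'E'
from h import *
print(np.round(r.get_state()["q"],2)); reset(); inledge()
plan([(L(40,-195.5,75),LEDGE,-1,4)])
E
```

```text
[ 0.16  0.68 -0.41  2.1   1.75  0.24 -1.66]
ledge TCP x,y,z [ 60.3 -99.7 100.4]
rows=6 travel=[-0.639, -0.136, 0.169] rot=[0.001, 0.0, 0.0] grip=-1
end [ 0.6168 -0.0723  0.1451] [0.634 0.742 0.164 0.14 ]
```

play_rows:
  commands:
    - {"travel": [-0.639, -0.136, 0.169], "delta_rot": [0, 0, 0], "gripper": -1}
    - {"travel": [-0.639, -0.136, 0.169], "delta_rot": [0, 0, 0], "gripper": -1}
    - {"travel": [-0.639, -0.136, 0.169], "delta_rot": [0, 0, 0], "gripper": -1}
    - {"travel": [-0.639, -0.136, 0.169], "delta_rot": [0, 0, 0], "gripper": -1}
    - {"travel": [-0.639, -0.136, 0.169], "delta_rot": [0, 0, 0], "gripper": -1}
    - {"travel": [-0.639, -0.136, 0.169], "delta_rot": [0, 0, 0], "gripper": -1}

```text
clock: 25.65
tool_pos: [0.6168, -0.0732, 0.1456]
eef_rot: [0.634, 0.742, 0.165, 0.142]
contact_force: [-0.5, -0.7, -0.5]
opening: 0.395
```

```bash
python3 - <<'E'
from h import *
print(np.round(r.get_state()["q"],2)); sync(); reset(); inledge()
plan([(L(21.5,-195.5,17),LEDGE,-1,3)])
E
```

```text
[ 0.36  0.76 -0.43  2.07  1.95  0.19 -1.66]
meas-cmd mm [ 0.  -0.9  0.5] deg 0.22 F [-0.5 -0.7 -0.5] open 34.7 t 25.65
ledge TCP x,y,z [  40.1 -196.5   75.5]
rows=4 travel=[0.007, -0.125, 0.39] rot=[0.001, 0.0, -0.0] grip=-1
end [ 0.6244 -0.071   0.0847] [0.635 0.742 0.164 0.141]
```

play_rows:
  commands:
    - {"travel": [0, -0.08, 0.25], "delta_rot": [0, 0, 0], "gripper": -1}
    - {"travel": [0, -0.125, 0.34], "delta_rot": [0, 0, 0], "gripper": -1}
    - {"travel": [0, -0.125, 0.39], "delta_rot": [0, 0, 0], "gripper": -1}
    - {"travel": [0, -0.125, 0.39], "delta_rot": [0, 0, 0], "gripper": -1}

```text
clock: 26.15
tool_pos: [0.6248, -0.0732, 0.0843]
eef_rot: [0.635, 0.741, 0.165, 0.142]
contact_force: [0.3, -0.3, -0.1]
opening: 0.39
```

```bash
python3 - <<'E'
from h import *
bump([-.007,0,0]); sync(); inledge()
ledgeview((32,42),(-230,-140),"i",(-10,45))
E
```

```text
meas-cmd mm [ 0.2 -1.2 -0.3] deg 0.19 F [ 0.3 -0.3 -0.1] open 34.4 t 26.15
ledge TCP x,y,z [  21.3 -197.7   16.7]
8291 x,y,z pct 1/50/99 [[-6.6, -227.7, 32.5], [21.1, -188.3, 34.4], [41.7, -169.3, 41.1]] rect [array([  17.5, -198.9]), array([55. , 60.1]), np.float64(0.1)]
```

View pics/i.png

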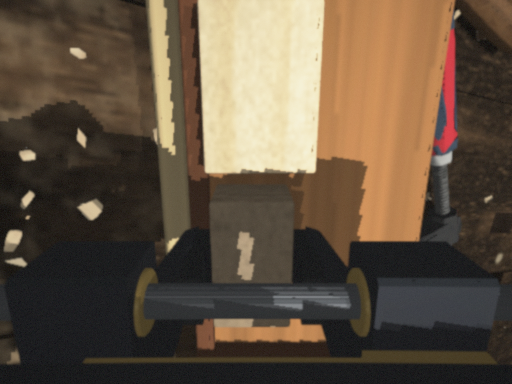

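play_rows:
  commands:
    - {"travel": [0.023, 0, 0.012], "delta_rot": [0, 0, 0], "gripper": -1}
    - {"travel": [0.023, 0, 0.023], "delta_rot": [0, 0, 0], "gripper": -1}
    - {"travel": [0.023, 0, 0.023], "delta_rot": [0, 0, 0], "gripper": -1}

```text
clock: 26.58
tool_pos: [0.6254, -0.07, 0.0813]
eef_rot: [0.635, 0.741, 0.164, 0.142]
contact_force: [-0.6, 0.1, -0.3]
opening: 0.394
```

play_rows:
  commands:
    - {"travel": [0, 0, 0.004], "delta_rot": [0, 0, 0], "gripper": -1}
    - {"travel": [0, 0, 0.006], "delta_rot": [0, 0, 0], "gripper": -1}

```text
clock: 26.82
tool_pos: [0.6256, -0.0701, 0.0802]
eef_rot: [0.635, 0.741, 0.164, 0.142]
contact_force: [0.2, -0.5, -0.7]
opening: 0.398
```

play_rows:
  commands:
    - {"travel": [0, 0, 0.004], "delta_rot": [0, 0, 0], "gripper": -1}
    - {"travel": [0, 0, 0.006], "delta_rot": [0, 0, 0], "gripper": -1}

```text
clock: 27.08
tool_pos: [0.6258, -0.0702, 0.08]
eef_rot: [0.635, 0.741, 0.164, 0.142]
contact_force: [-5.3, -1.9, 8.9]
opening: 0.398
```

```bash
python3 - <<'E'
from h import *
bump([.023,0,.023],[0,0,.012]); sync(); inledge(); st=r.get_state(); print("F slope frame",LEDGE.inv().apply(st["contact_force"]).round(1))
E
```

```text
meas-cmd mm [-0.4 -1.9  0.1] deg 0.22 F [-5.3 -1.9  8.9] open 35.1 t 27.07
ledge TCP x,y,z [  20.8 -194.9   12.2]
F slope frame [ -1.   -1.2 -10.4]
```

Contact. Ease off slightly and slide down to the lip (3.3 mm).

play_rows:
  commands:
    - {"travel": [0, -0.007, -0.003], "delta_rot": [0, 0, 0], "gripper": -1}
    - {"travel": [0, -0.014, -0.003], "delta_rot": [0, 0, 0], "gripper": -1}
    - {"travel": [0, -0.02, -0.003], "delta_rot": [0, 0, 0], "gripper": -1}

```text
clock: 27.45
tool_pos: [0.6241, -0.0703, 0.0793]
eef_rot: [0.635, 0.741, 0.165, 0.143]
contact_force: [-0.2, -0.4, 4.7]
opening: 0.395
```

play_rows:
  commands:
    - {"travel": [0, -0.006, 0], "delta_rot": [0, 0, 0], "gripper": -1}
    - {"travel": [0, -0.01, 0], "delta_rot": [0, 0, 0], "gripper": -1}

```text
clock: 27.7
tool_pos: [0.6228, -0.0704, 0.0787]
eef_rot: [0.635, 0.741, 0.165, 0.143]
contact_force: [0.4, -0.1, 5.1]
opening: 0.394
```

```bash
python3 - <<'E'
from h import *
bump([0,-.03,-.003]); sync(); inledge(); st=r.get_state(); print("F slope frame",LEDGE.inv().apply(st["contact_force"]).round(1))
E
```

```text
meas-cmd mm [ 0.8 -1.5  0.3] deg 0.29 F [ 0.4 -0.1  5.1] open 34.7 t 27.7
ledge TCP x,y,z [  17.5 -194.7   12.2]
F slope frame [-0.1  2.5 -4.5]
```

play_rows:
  commands:
    - {"travel": [0, -0.006, 0], "delta_rot": [0, 0, 0], "gripper": -1}
    - {"travel": [0, -0.012, 0], "delta_rot": [0, 0, 0], "gripper": -1}

```text
clock: 27.95
tool_pos: [0.6227, -0.0704, 0.0787]
eef_rot: [0.635, 0.741, 0.166, 0.144]
contact_force: [2.9, 0.5, 5.8]
opening: 0.396
```

```bash
python3 - <<'E'
from h import *
bump([0,-.012,0]); sync(); inledge(); st=r.get_state(); print("F slope frame",LEDGE.inv().apply(st["contact_force"]).round(1))
E
```

```text
meas-cmd mm [ 2.3 -1.2  1. ] deg 0.44 F [2.9 0.5 5.8] open 34.9 t 27.95
ledge TCP x,y,z [  17.4 -194.7   12.2]
F slope frame [-0.   5.1 -4. ]
```

At the lip (force rises, no motion). Release and lift clear.

play_rows:
  commands:
    - {"travel": [0, 0.01, -0.006], "delta_rot": [0, 0, 0], "gripper": 0.1}
    - {"travel": [0, 0.014, -0.006], "delta_rot": [0, 0, 0], "gripper": 0.1}
    - {"travel": [0, 0.014, -0.006], "delta_rot": [0, 0, 0], "gripper": 0.1}

```text
clock: 28.32
tool_pos: [0.6212, -0.0707, 0.0784]
eef_rot: [0.635, 0.741, 0.164, 0.142]
contact_force: [-0.8, 0.1, -0.0]
opening: 0.549
```

play_rows:
  commands:
    - {"travel": [0, 0, -0.1], "delta_rot": [0, 0, 0], "gripper": 0.1}
    - {"travel": [0, 0, -0.45], "delta_rot": [0, 0, 0], "gripper": 0.5}
    - {"travel": [0, 0, -0.9], "delta_rot": [0, 0, 0], "gripper": 0.5}
    - {"travel": [0, 0, -0.9], "delta_rot": [0, 0, 0], "gripper": 0.5}

```text
clock: 28.82
tool_pos: [0.5649, -0.0798, 0.2061]
eef_rot: [0.635, 0.741, 0.165, 0.145]
contact_force: [0.7, -0.5, 0.1]
opening: 0.749
```

```bash
python3 - <<'E'
from look import *
bump([0,.014,-.006],[0,0,-.9])
sync(); ledgeview((26,34),(-240,-150),"j"); ledgeview((15.5,20.5),(-165,-90)); ledgeview((20,26),(-89,-1))
s,P=look("top",["wax_tin","eraser","carved_owl","carved_hare"])
plan([(L(60,-130,240),LEDGE,.5,2)])
E
```

```text
meas-cmd mm [-0.7 -2.2  4.3] deg 0.57 F [ 0.7 -0.5  0.1] open 65.9 t 28.82
2879 x,y,z pct 1/50/99 [[0.7, -225.0, 27.9], [17.6, -194.3, 29.9], [34.9, -166.6, 31.5]] rect [array([  17.8, -196. ]), array([59.7, 35. ]), np.float64(90.0)]
5499 x,y,z pct 1/50/99 [[1.1, -160.9, 16.1], [25.2, -124.8, 17.8], [49.7, -92.0, 19.5]] rect [array([  25.4, -126.5]), array([69.6, 49.9]), np.float64(89.9)]
2460 x,y,z pct 1/50/99 [[1.1, -87.9, 20.2], [20.1, -72.1, 21.7], [39.8, -56.9, 23.5]] rect [array([ 20.4, -72.6]), array([31.8, 39.7]), np.float64(89.8)]
top origin [ 0.263 -0.008  1.333]
wax_tin 0.54 [218. 209.] med [0.4505 0.1265 0.0298] rect [450.7 125.7] [48.1 49.8] 65.1 0.0306 119
carved_owl 0.72 [155. 153.] med [0.6501 0.3697 0.0735] rect [654.1 374.3] [35.3 41.8] 47.9 0.0779 82
rows=4 travel=[0.419, 0.284, -0.614] rot=[-0.0, 0.0, -0.0] grip=0.5
end [ 0.5556 -0.0155  0.3031] [0.635 0.742 0.164 0.141]
```

View pics/j.png

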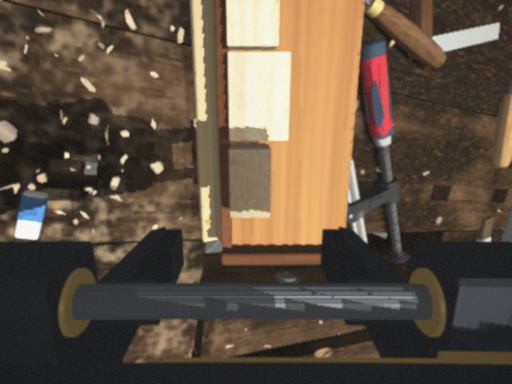

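```bash
python3 - <<'E'
from h import *
print(r.get_state()["contact_force"]); print(r.finish_job())
E
```

```text
[ 0.15020353 -0.34839782  0.26191957]
the job is handed in; nothing more can be done
None
```

The three blanks now lie in one row along the rack's front lip, longest at the left cheek, then the middle one, then the shortest. I handed the job in at about 29 s of the 69 s allowed.

**Placing:** Each blank was gripped across its short side and lowered onto the slope until contact; the highest force I read was about 11 N. It was then slid down until the lip resisted and released. I set nothing down from a height.

**Last wrist-camera check:**
- **Lip:** all three lower edges are within about 0.5 mm of the lip, all turned less than 0.3° from it.
- **Flatness:** the tops stand about 22, 18 and 30 mm off the slope, so each lies on its broad face.
- **Gaps:** about 4 mm at the left cheek, 3.5 mm between long and middle, and 5 mm between middle and short.
- **Clearance:** the gripper was open and about 14 cm above the row, with no contact force beyond noise.

**What the checks do not fully cover:**
- The last view showed only part of the long blank. Its cheek gap and full position come from the picture taken right after it was placed. The visible part has not moved since.
- The last top view found the tin and the owl where they started, to within about 1 mm. The networks did not report the eraser or the hare in that view. The eraser shows in the last wrist picture, but I took no position for it. I did not check the hare at the end; no planned move went near it.
- The scene camera read sideways positions 5–9 mm off the top camera, so I used only the wrist camera for grasping and placing. Its views agreed to about 1 mm.

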